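# Clamp the grinding jar in the herb mill

## Task

The closed steel grinding jar already stands in the herb mill's cup. Swing the red clamp arm over it as far as the arm goes, then screw the black knurled knob down clockwise, regripping as needed, until it is fully home on the arm and the sprung pad holds the jar; then let go. Do not knock the jar over, and leave the blue-lidded spare jar where it stands.

Things in the scene. Friction and masses are not known exactly. Their poses are not given: they have to be found in the camera images.
- knob_grip (a point): Black knurled round clamp knob, 43 mm in diameter and 34 mm high, axis vertical, with a white index line on its top. This point is on its axis, 24 mm above its underside (10 mm below its top), a good height to grip it from above; it starts 214 to 216 mm above the table and is about 199 mm above it when the knob is home. The knob rides on the free end of the red clamp arm and sinks 9 mm per turn clockwise. Nothing stands beside it within 40 mm at that height.
- knob (a joint): Turn of the knob about its vertical axis relative to the clamp arm, rad. 0 is fully unscrewed (a stop); it grows clockwise as seen from above; 12.57 (2 turns) is fully home against a hard stop, the knob's underside resting on the steel collar on the arm. It turns with about 0.05 N m of friction and stays where it is left. It starts between 0.6 and 2.2.
- yoke (a joint): Swing of the red clamp arm about its vertical post, rad. It grows clockwise as seen from above; 1.5 is its stop, where the knob and pad stand over the jar. It starts between 0 and 0.5, swung aside. About 0.12 N m of friction (1 to 2 N at the knob), stays where it is left. With the knob unscrewed as at the start, the pad passes 10 to 13 mm above the jar.
- yoke_post (a point): Point on the vertical pivot axis of the clamp arm, at the height of the arm's underside (150 mm above the table). The knob's axis is 105 mm from this axis. The arm is 26 mm wide, 16 mm thick, its top 166 mm above the table (172 mm at the pivot, with a pin up to 178 mm, and 174 mm at the collar under the knob). This point's x axis points from the post to the centre of the jar's cup, where the knob ends up.
- pad: Black rubber pressure pad under the arm's free end, 32 mm in diameter, on the knob's axis; origin at the centre of its underside. It sinks with the knob and is sprung (2.5 N per mm, 9 mm of travel): it meets the jar at about 9.4 rad of knob turn and is pushed in 4.5 mm when the knob is home, pressing with about 11 N.
- jar: Steel grinding jar with a steel lid, 64 mm in diameter and 65 mm high, 0.6 kg or so, loose in a round cup on the mill (3 mm of play all round, wall 14 mm high). Origin at the centre of its underside, 56 mm above the table.
- spare_jar: Spare grinding jar with a blue lid, 64 mm in diameter and 65 mm high, loose on the mill's deck beside the clamp; origin at the centre of its underside, 50 mm above the table. Leave it.
Mind the look-alikes: they are no part of the job. Leave any yellow look-alike of the jar alone.

How it is judged:
On the way, in this order (a step that is already met when the one before it is completed fails the run):
1. the clamp arm is swung over the jar to its stop, the knob still at least a turn above home (value of joint yoke above 1.44 rad and value of joint knob below 6.28 rad), for 0.1 s.
2. the knob is screwed home with the pad on the jar (value of joint knob above 12.07 rad and contact force between pad and jar above 5 N), for 0.1 s.
At the end, for the whole second after the job is handed in: The clamp arm is within 0.06 rad of its stop, the knob within 0.5 rad of fully home, the pad presses on the jar with more than 5 N within 12 mm of its centre, and the jar stands upright (within 0.06 rad) and still (all of step 2 and value of joint yoke above 1.44 rad and horizontal distance between pad and jar below 0.012 m and angle between jar's own z axis and vertical below 0.06 rad and linear speed of jar below 0.02 m/s); the robot touches nothing.
It fails at once if the grinding jar is tipped (angle between jar's own z axis and vertical above 0.25 rad).
It fails at once if the spare jar is shifted by more than 30 mm (distance of spare_jar from where it was at the start of the episode above 0.03 m).
It also fails if it takes over 72 s, if anything falls off the work surface, if the arm or the gripper's body presses on something with over 40 N, if the wrist force passes 120 N, or if a joint passes its speed limit or range.

## Robot

A 6-joint arm with a two-finger parallel gripper is mounted at the origin on the work surface. World frame = base frame: x ahead of the robot, y to its left, z up, the work surface at z = 0. Lengths are in m, angles in rad, forces in N, time in s.
With the tool pointing down it reaches from about 0.225 to 0.725 m from the base axis. Payload 3.1 kg.
Tool frame: the origin (TCP) lies between the finger pads; the fingertips stand 19 mm ahead of it and the grasp point (between the pads) is the TCP (ctrl.tcp_to_tips is the distance from the TCP to the fingertips, in m); z points along the fingers, y is the direction in which the jaws open and shut (so a half turn about z gives the same grasp; the last joint's range is limited). The gripper opens to 85 mm and grips with 20 to 120 N. Pads are 22 mm wide; open, the fingers measure 114 mm over their backs; the gripper's body (76 mm by 85 mm) begins 54 mm behind the grasp point. The pads swing forward as they close: fully open they stand 13 mm farther back than shut.
Start: joints at [1.207, 0.048, 0.099, 1.622, 0, 1.443], TCP at [0.123, 0.51, 0.25] pointing down, gripper open.
Joint ranges: [-2.91, 2.91], [-0.99, 1.94], [-1.21, 1.42], [-2.12, 2.29], [-1.49, 1.47], [-3.14, 3.14]. Speed limits (rad/s): [2.79, 2.79, 3.14, 3.14, 3.14, 3.14].

## Interface

Orientations are given as a unit quaternion [w, x, y, z].
In Python, from rig import sensors, vision, ctrl, finder gives the robot as it stands.
- The arm moves only by the tool drive_tool, never from a script. Its argument "moves" is a list of rows, each an object with "xyz": the shift along the tool's x, y, z in mm, a list of three; "delta_rot": the turn, a rotation vector about the tool's x, y, z in degrees, a list of three; "jaw": the opening, from 0 (shut) to 1 (fully open). A call has exactly 5 rows; each row is the pose to reach, as a shift and turn from the pose commanded when the call began, along the tool's axes at that moment; what a row does not reach only later rows make up. A row lasts 1/12 s, in which the tool goes at most 41.7 mm and 7.16 degrees, less where a joint would pass 70% of its speed; a pose out of reach is approached as far as the arm can. A call with a gripper value outside its range is refused whole. The fingers move at their own pace and stop on an object; the grip force is fixed at half the most. Time passes only in rows, so rows that repeat a pose let the fingers close, or fill a call up. It gives the time, the measured TCP pose, the force and the opening at its end, in the units of the state.
- sensors.state(): the state, without advancing time (a new reading comes with each control period).
- vision.grab_frame(name): name is "side" or "top" or "wrist"; returns (picture, depth): 480x640x3 uint8, red, green, blue; 480x640 float32, m along the optical axis (not along the pixel's ray), 0 where there is no reading.
- vision.get_calibration(name): a dict with "intrinsics" (3x3 intrinsics, pixels), "extrinsics" (4x4, takes a point from camera to world coordinates). Camera axes: x right, y down, z forward; pixel columns grow to the right and rows downward; lengths in m; the calibration is good to about 2 mm. A picture is of the moment at which its call begins: read the wrist's pose just before it. get_calibration takes no time and is no camera call; for the wrist camera it gives the pose at the moment of the call.
- ctrl.finish_job(): hands the job in, once; it reports no verdict.
Trained networks look in the newest picture that a camera, given by its name, has taken for a name from the list of things; names that differ only in an ending like _2 or _b are one class to them, and where a whole thing is asked for, a point or a joint stands for the part that bears it (a point fixed in the world has none). Each returns a list of dicts, best first, with "conf" (0 to 1); they miss things now and then, are a little off and sometimes report something else, mostly with a low value. They report only what shows in the picture. A call takes as long as a camera call. They do not tell look-alikes from the thing itself.
- finder.silhouettes(query, camera): "pixels" (480x640 bool, what is visible of it) and "rect" ([left, top, right, bottom] in pixels, round what is visible of it).
- finder.tip_of(query, camera): "at" ([column, row] in pixels: a listed point, or the origin of a listed thing).
The state is a dict: "time": time; "joints": joint angles; "dq": joint speeds; "joint_efforts": joint torques, N m; "ee_pos": TCP position; "tool_rot": TCP orientation; "wrist_force": force on the tool from outside, world axes, zero at the start; "moment": the same for the moment, N m; "gripper_width": opening from 0.0 (shut) to 1.0 (fully open).
Only numpy, scipy, OpenCV 4.12 (cv2) and the standard library are available. Lean on these libraries where they do the work, as an engineer would, in place of code of your own. Each camera call takes 0.05 s, during which the arm holds its last target.

## Working session

There is one attempt and no reset: what is moved stays moved. The work goes in short steps, Python scripts to look and compute and a tool call to move; the robot and the scene stay as the last step left them, time stands still between calls to the robot, and variables do not carry over. Pictures are saved under pics/ and viewed, and the job is handed in when it is done.

Besides the shell and the picture viewer there is one more tool, called as name([rows], argument=value, ...), one row to a line, values as JSON. drive_tool: Moves the arm, as the interface text tells. Its arguments: {"type":"object","properties":{"moves":{"type":"array"}},"required":["moves"]}

```bash
ls; mkdir -p pics
python3 - <<'E'
from rig import sensors, vision, ctrl, finder
import cv2, numpy as np
s=sensors.state();print({k:np.round(v,3) for k,v in s.items()})
for c in ["side","top"]:
    p,d=vision.grab_frame(c); cv2.imwrite(f"pics/{c}0.png",p[:,:,::-1])
    for q in ["knob_grip","yoke_post","jar","spare_jar"]:
        r=finder.tip_of(q,c); print(c,q,[(np.round(x["at"],1),round(x["conf"],2)) for x in r])
    k=vision.get_calibration(c);print(k["intrinsics"],np.round(k["extrinsics"],3))
E
```

```text
pics
{'time': np.float64(0.0), 'joints': array([ 1.207,  0.049,  0.098,  1.622, -0.   ,  1.443]), 'dq': array([-0.001, -0.   , -0.001, -0.001, -0.002, -0.001]), 'joint_efforts': array([ 2.0000e-03, -3.3878e+01,  3.2002e+01,  2.0000e-02, -0.0000e+00,
        0.0000e+00]), 'ee_pos': array([0.122, 0.51 , 0.249]), 'tool_rot': array([-0.   ,  0.118,  0.993, -0.001]), 'wrist_force': array([ 0.04 ,  0.567, -0.312]), 'moment': array([-0.079, -0.038,  0.054]), 'gripper_width': np.float64(0.999)}
side knob_grip [(array([297.1, 204.5]), 0.87)]
side yoke_post [(array([272. , 273.6]), 0.85)]
side jar [(array([264.8, 262.6]), 0.97), (array([368.9, 238.8]), 0.95), (array([335.9, 298.7]), 0.89)]
side spare_jar [(array([359.1, 351.5]), 0.74)]
[[567.42394375   0.         318.56538277]
 [  0.         567.42394375 247.49762796]
 [  0.           0.           1.        ]] [[ 0.967 -0.186  0.172  0.409]
 [-0.253 -0.648  0.718 -0.642]
 [-0.022 -0.738 -0.674  0.8  ]
 [ 0.     0.     0.     1.   ]]
top knob_grip []
top yoke_post [(array([322.1, 340.2]), 0.69)]
top jar [(array([203.9, 191.2]), 0.97), (array([201.3, 324.5]), 0.73), (array([322.6, 262.3]), 0.62)]
top spare_jar [(array([396.2, 261. ]), 0.72)]
[[522.38814597   0.         308.09662011]
 [  0.         522.38814597 244.85844109]
 [  0.           0.           1.        ]] [[ 0.024 -0.989  0.143  0.509]
 [-1.    -0.024  0.006  0.024]
 [-0.003 -0.143 -0.99   0.845]
 [ 0.     0.     0.     1.   ]]
```

View pics/side0.png

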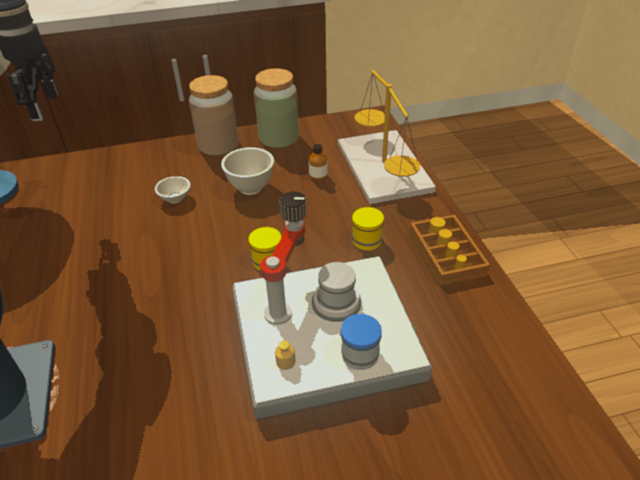

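View pics/top0.png

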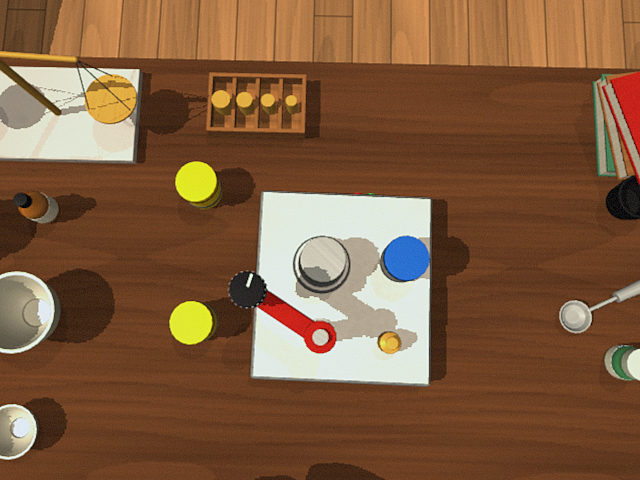

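```bash
cat > h.py <<'E'
import numpy as np, cv2
from rig import sensors, vision, ctrl, finder
def onplane(cam,uv,z,cal=None):
    k=cal or vision.get_calibration(cam);K=k["intrinsics"];T=k["extrinsics"]
    r=T[:3,:3]@np.linalg.solve(K,[uv[0],uv[1],1]);o=T[:3,3]
    return o+r*(z-o[2])/r[2]
def cloud(cam,d,cal=None):
    k=cal or vision.get_calibration(cam);K=k["intrinsics"];T=k["extrinsics"]
    v,u=np.mgrid[:480,:640]
    P=np.stack([(u-K[0,2])/K[0,0]*d,(v-K[1,2])/K[1,1]*d,d],-1)
    return P@T[:3,:3].T+T[:3,3]
E
python3 - <<'E'
from h import *
for c in ["top","side"]:
    p,d=vision.grab_frame(c); W=cloud(c,d)
    print(c)
    hsv=cv2.cvtColor(p,cv2.COLOR_RGB2HSV)
    def circ(m,n):
        P=W[m&(d>0)]
        if len(P)<5: print(n,len(P));return
        (cx,cy),r=cv2.minEnclosingCircle(P[:,:2].astype(np.float32))
        print(n,len(P),'mean',P.mean(0).round(4),'mid',((P.max(0)+P.min(0))/2).round(4),'encl',round(cx,4),round(cy,4),round(r,4))
    z=W[...,2]; X=W[...,0];Y=W[...,1]
    reg=(X>.25)&(X<.6)&(Y>-.1)&(Y<.25)
    circ(reg&(z>.216)&(z<.24),'knobtop')
    circ(reg&(z>.174)&(z<.182)&(X<.4),'pin')
    circ(reg&(z>.116)&(z<.126)&(hsv[...,1]<80)&(Y>-.04)&(Y<.08)&(X>.42),'jarlid')
    circ(reg&(z>.11)&(z<.12)&(hsv[...,0]>95)&(hsv[...,0]<125)&(hsv[...,1]>120),'blue')
    if c=="top":
        for n,uv,zz in [('knobtop',(248,289),.225),('pin',(320,337),.178),('jarlid',(322,262),.121),('blue',(406,258),.115)]:
            print(n,onplane(c,uv,zz).round(4))
    cr=p[150:390,180:450] if c=="top" else p[180:380,220:440]
    cv2.imwrite(f"pics/{c}_crop.png",cv2.resize(cr[:,:,::-1],None,fx=2.6,fy=2.4,interpolation=cv2.INTER_CUBIC)[:600,:800])
E
```

```text
top
knobtop 1083 mean [0.544  0.0982 0.2263] mid [0.5444 0.0984 0.2232] encl 0.5442 0.0988 0.0226
pin 0
jarlid 1000 mean [0.5836 0.0069 0.1225] mid [0.5815 0.007  0.1212] encl 0.593 0.007 0.0314
blue 252 mean [ 0.5876 -0.0912  0.1163] mid [ 0.585  -0.0897  0.1148] encl 0.585 -0.0896 0.0181
knobtop [0.5436 0.0975 0.225 ]
pin [0.4883 0.0101 0.178 ]
jarlid [0.5895 0.0083 0.121 ]
blue [ 0.5987 -0.1098  0.115 ]
side
knobtop 433 mean [0.5438 0.0945 0.2242] mid [0.545  0.0978 0.2223] encl 0.5438 0.0989 0.0242
pin 0
jarlid 598 mean [0.5725 0.0038 0.1211] mid [0.5372 0.0074 0.121 ] encl 0.5408 0.0082 0.0663
blue 136 mean [ 0.5887 -0.0913  0.1154] mid [ 0.5867 -0.09    0.1158] encl 0.5866 -0.0902 0.0155
```

View pics/top_crop.png

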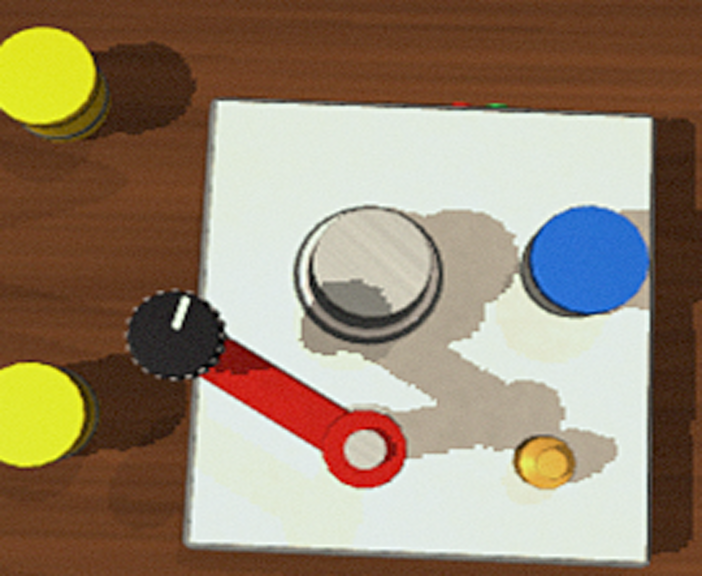

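```bash
cat >> h.py <<'E'
from scipy.spatial.transform import Rotation as Ro
def rot(s): q=s["tool_rot"]; return Ro.from_quat([q[1],q[2],q[3],q[0]])
def yawy(s): 
    y=rot(s).apply([0,1,0]); return np.degrees(np.arctan2(y[1],y[0]))
def goal(x,y,z,yaw):
    s=sensors.state();R=rot(s);a=np.radians(yaw)
    yv=np.array([np.cos(a),np.sin(a),0]);zv=np.array([0,0,-1.]);xv=np.cross(yv,zv)
    G=Ro.from_matrix(np.stack([xv,yv,zv],1))
    print('t',round(s["time"],2),'pos',s["ee_pos"].round(4),'yaw',round(yawy(s),1),'q6',round(float(np.degrees(s["joints"][5])),1),'F',s["wrist_force"].round(1),'M',s["moment"].round(2),'w',round(float(s["gripper_width"]),3))
    print(' d_local mm',(R.inv().apply(np.array([x,y,z])-s["ee_pos"])*1000).round(1),'rv deg',np.degrees((R.inv()*G).as_rotvec()).round(2))
E
python3 - <<'E'
from h import *
goal(.544,.098,.30,147.5)
E
```

```text
t 0.6 pos [0.1227 0.5105 0.2503] yaw 76.5 q6 82.7 F [ 0.8 -0.   0.1] M [ 0.09 -0.02  0.06] w 1.0
 d_local mm [-506.  -302.6  -49.7] rv deg [  0.     0.   -71.01]
```

drive_tool([
  {"xyz":[0,0,-40],"delta_rot":[0,0,-7],"jaw":1},
  {"xyz":[-30,-18,-60],"delta_rot":[0,0,-14],"jaw":1},
  {"xyz":[-64,-38,-60],"delta_rot":[0,0,-21],"jaw":1},
  {"xyz":[-98,-58,-60],"delta_rot":[0,0,-28],"jaw":1},
  {"xyz":[-132,-78,-60],"delta_rot":[0,0,-35],"jaw":1},
])

```text
time: 1.02
ee_pos: [0.2268, 0.41, 0.3111]
tool_rot: [0.001, -0.171, 0.985, 0.001]
wrist_force: [0.9, -0.1, 0.2]
gripper_width: 1.002
```

Run:
```python
from h import *
goal(.544,.098,.30,147.5)
```

```text
t 1.02 pos [0.2268 0.41   0.3111] yaw 109.7 q6 33.2 F [ 0.9 -0.1  0.2] M [ 0.02 -0.03 -0.02] w 1.002
 d_local mm [-193.5 -400.7   11.2] rv deg [ 1.000e-02  1.100e-01 -3.781e+01]
```

drive_tool([
  {"xyz":[-17,-35,0],"delta_rot":[0,0,-7],"jaw":1},
  {"xyz":[-34,-70,0],"delta_rot":[0,0,-14],"jaw":1},
  {"xyz":[-51,-105,0],"delta_rot":[0,0,-21],"jaw":1},
  {"xyz":[-68,-140,0],"delta_rot":[0,0,-28],"jaw":1},
  {"xyz":[-85,-175,0],"delta_rot":[0,0,-35],"jaw":1},
])

```text
time: 1.43
ee_pos: [0.3515, 0.2862, 0.3106]
tool_rot: [0.0, -0.423, 0.906, 0.0]
wrist_force: [1.7, 0.9, -0.5]
gripper_width: 1.001
```

Run:
```python
from h import *
goal(.544,.098,.30,147.5)
```

```text
t 1.43 pos [0.3515 0.2862 0.3106] yaw 140.0 q6 -19.3 F [ 1.7  0.9 -0.5] M [0.01 0.06 0.04] w 1.001
 d_local mm [  20.5 -268.5   10.7] rv deg [-0.01  0.05 -7.49]
```

drive_tool([
  {"xyz":[3,-35,0],"delta_rot":[0,0,-1],"jaw":1},
  {"xyz":[6,-75,0],"delta_rot":[0,0,-1],"jaw":1},
  {"xyz":[9,-115,0],"delta_rot":[0,0,-1],"jaw":1},
  {"xyz":[13,-155,0],"delta_rot":[0,0,-1],"jaw":1},
  {"xyz":[15,-190,0],"delta_rot":[0,0,-1],"jaw":1},
])

```text
time: 1.85
ee_pos: [0.4872, 0.1511, 0.3105]
tool_rot: [0.0, -0.428, 0.904, -0.0]
wrist_force: [-0.1, 1.9, 0.2]
gripper_width: 1.001
```

Run:
```python
from h import *
goal(.544,.098,.30,147.5)
```

```text
t 1.85 pos [0.4872 0.1511 0.3105] yaw 140.6 q6 -40.9 F [-0.1  1.9  0.2] M [-0.02 -0.05 -0.  ] w 1.001
 d_local mm [  5.  -77.6  10.6] rv deg [-0.05  0.02 -6.87]
```

drive_tool([
  {"xyz":[2,-30,0],"delta_rot":[0,0,-3],"jaw":1},
  {"xyz":[5,-60,0],"delta_rot":[0,0,-6],"jaw":1},
  {"xyz":[5,-74,0],"delta_rot":[0,0,-6],"jaw":1},
  {"xyz":[5,-74,0],"delta_rot":[0,0,-6],"jaw":1},
  {"xyz":[5,-74,0],"delta_rot":[0,0,-6],"jaw":1},
])

```text
time: 2.27
ee_pos: [0.54, 0.102, 0.3099]
tool_rot: [-0.0, -0.474, 0.88, 0.0]
wrist_force: [0.1, 0.3, -0.2]
gripper_width: 1.007
```

Run:
```python
from h import *
goal(.544,.098,.215,147.5)
cal=vision.get_calibration("wrist")
p,d=vision.grab_frame("wrist"); cv2.imwrite("pics/w1.png",p[:,:,::-1])
for q in ["knob_grip","yoke_post"]:
    for x in finder.tip_of(q,"wrist"): print(q,x["at"],x["conf"],onplane("wrist",x["at"],.215 if q[0]=='k' else .15,cal).round(4))
W=cloud("wrist",d,cal);m=(W[...,2]>.212)&(W[...,2]<.24)&(d>0)&(np.hypot(W[...,0]-.544,W[...,1]-.098)<.04)
P=W[m];print(len(P),cv2.minEnclosingCircle(P[:,:2].astype(np.float32)),np.percentile(P[:,2],[5,50,95]))
```

```text
t 2.27 pos [0.54   0.102  0.3099] yaw 146.6 q6 -52.9 F [ 0.1  0.3 -0.2] M [-0.01  0.05  0.04] w 1.007
 d_local mm [ 1.1 -5.7 94.9] rv deg [ 0.08 -0.02 -0.9 ]
knob_grip [309.9, 252.4] 0.91 [0.5451 0.0991 0.215 ]
yoke_post [309.5, 78.4] 0.84 [0.4879 0.0105 0.15  ]
4296 ((0.5440329313278198, 0.09887300431728363), 0.02296900562942028) [0.21939919 0.22498038 0.22612755]
```

View pics/w1.png

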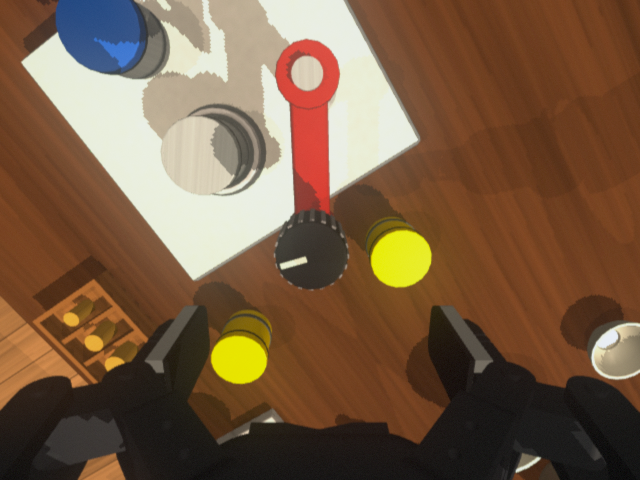

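drive_tool([
  {"xyz":[1,-5,20],"delta_rot":[0,0,-1],"jaw":1},
  {"xyz":[1,-5,45],"delta_rot":[0,0,-1],"jaw":1},
  {"xyz":[1,-5,70],"delta_rot":[0,0,-1],"jaw":1},
  {"xyz":[1,-5,95],"delta_rot":[0,0,-1],"jaw":1},
  {"xyz":[1,-5,101],"delta_rot":[0,0,-1],"jaw":1},
])

```text
time: 2.83
ee_pos: [0.5403, 0.0999, 0.2048]
tool_rot: [-0.003, -0.483, 0.875, 0.002]
wrist_force: [-0.8, 0.4, -0.6]
gripper_width: 0.998
```

drive_tool([
  {"xyz":[0,0,0],"delta_rot":[0,0,0],"jaw":0.62},
  {"xyz":[0,0,0],"delta_rot":[0,0,0],"jaw":0.62},
  {"xyz":[0,0,0],"delta_rot":[0,0,0],"jaw":0.62},
  {"xyz":[0,0,0],"delta_rot":[0,0,0],"jaw":0.62},
  {"xyz":[0,0,0],"delta_rot":[0,0,0],"jaw":0.62},
])

```text
time: 3.25
ee_pos: [0.5445, 0.0991, 0.2114]
tool_rot: [0.002, -0.483, 0.876, -0.001]
wrist_force: [0.7, -1.2, -0.4]
gripper_width: 0.622
```

Run:
```python
from h import *
goal(.544,.0985,.208,147.5)
cal=vision.get_calibration("wrist")
p,d=vision.grab_frame("wrist"); cv2.imwrite("pics/w2.png",p[:,:,::-1])
```

```text
t 3.25 pos [0.5445 0.0991 0.2114] yaw 147.7 q6 -54.3 F [ 0.7 -1.2 -0.4] M [-0.    0.01 -0.03] w 0.622
 d_local mm [0.8 0.2 3.4] rv deg [-0.16  0.12  0.2 ]
```

View pics/w2.png

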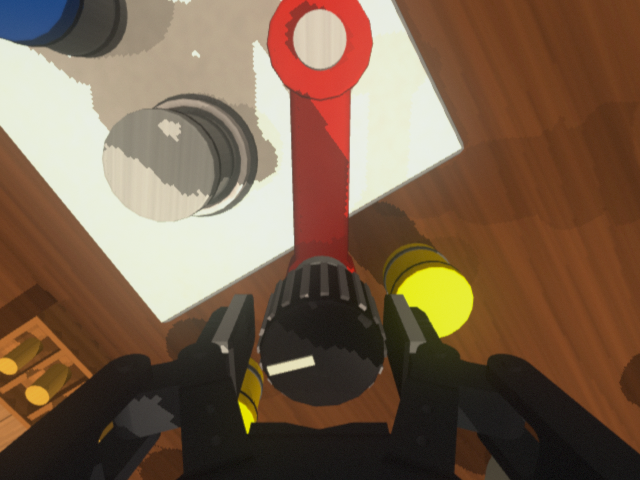

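drive_tool([
  {"xyz":[0.4,-9.2,2],"delta_rot":[0,0,5],"jaw":0.62},
  {"xyz":[1.6,-18.2,2],"delta_rot":[0,0,10],"jaw":0.62},
  {"xyz":[3.6,-27.2,2],"delta_rot":[0,0,15],"jaw":0.62},
  {"xyz":[6.3,-35.9,2],"delta_rot":[0,0,20],"jaw":0.62},
  {"xyz":[9.8,-44.4,2],"delta_rot":[0,0,25],"jaw":0.62},
])

```text
time: 3.72
ee_pos: [0.5763, 0.0674, 0.2082]
tool_rot: [0.001, -0.28, 0.96, 0.001]
wrist_force: [-1.7, 2.0, 0.9]
gripper_width: 0.616
```

Run:
```python
from h import *
goal(.593,.0075,.208,88.5)
s=sensors.state(); v=s["ee_pos"][:2]-[.488,.0103]; print(np.hypot(*v),np.degrees(np.arctan2(v[1],v[0])))
p,d=vision.grab_frame("wrist"); cv2.imwrite("pics/w3.png",p[:,:,::-1])
```

```text
t 3.72 pos [0.5763 0.0674 0.2082] yaw 122.5 q6 -32.5 F [-1.7  2.   0.9] M [ 0.27  0.17 -0.05] w 0.616
 d_local mm [ 18.1 -59.5   0.1] rv deg [ 0.08  0.07 33.98]
0.10512554986622936 32.87649455323504
```

View pics/w3.png

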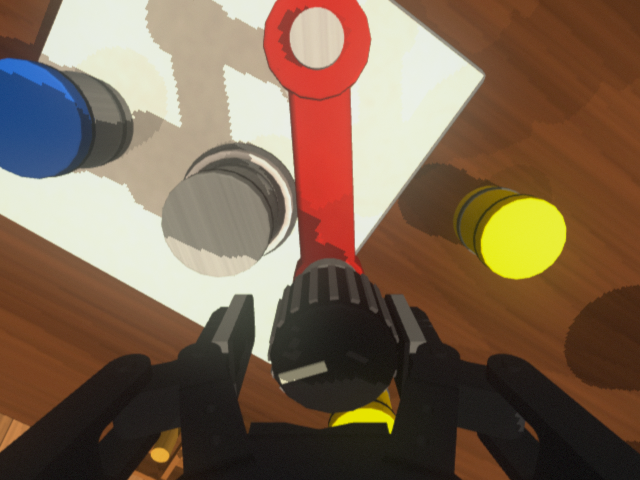

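drive_tool([
  {"xyz":[0.6,-11,0],"delta_rot":[0,0,6],"jaw":0.62},
  {"xyz":[2.3,-21.8,0],"delta_rot":[0,0,12],"jaw":0.62},
  {"xyz":[5.1,-32.4,0],"delta_rot":[0,0,18],"jaw":0.62},
  {"xyz":[9.1,-42.7,0],"delta_rot":[0,0,24],"jaw":0.62},
  {"xyz":[14.1,-52.5,0],"delta_rot":[0,0,30],"jaw":0.62},
])

```text
time: 4.18
ee_pos: [0.5927, 0.0155, 0.208]
tool_rot: [0.001, -0.022, 1.0, 0.001]
wrist_force: [-0.5, 2.3, -0.5]
gripper_width: 0.623
```

Run:
```python
from h import *
goal(.593,.0075,.208,88.5)
s=sensors.state(); v=s["ee_pos"][:2]-[.488,.0103]; print(np.hypot(*v),np.degrees(np.arctan2(v[1],v[0])))
```

```text
t 4.18 pos [0.5927 0.0155 0.208 ] yaw 92.5 q6 -7.6 F [-0.5  2.3 -0.5] M [ 0.35  0.03 -0.01] w 0.623
 d_local mm [ 0.1 -8.  -0. ] rv deg [0.09 0.06 4.04]
0.1048691324626945 2.8615236311927097
```

drive_tool([
  {"xyz":[0,-4,0],"delta_rot":[0,0,2],"jaw":0.62},
  {"xyz":[0,-7,0],"delta_rot":[0,0,4],"jaw":0.62},
  {"xyz":[0,-10,0],"delta_rot":[0,0,4],"jaw":0.62},
  {"xyz":[0,-13,0],"delta_rot":[0,0,4],"jaw":0.62},
  {"xyz":[0,-15,0],"delta_rot":[0,0,4],"jaw":0.62},
])

```text
time: 4.6
ee_pos: [0.5935, 0.0027, 0.2079]
tool_rot: [0.001, 0.01, 1.0, 0.003]
wrist_force: [0.6, 9.5, 1.5]
gripper_width: 0.624
```

Run:
```python
from h import *
goal(.593,.0075,.208,88.5)
cal=vision.get_calibration("wrist")
p,d=vision.grab_frame("wrist"); cv2.imwrite("pics/w4.png",p[:,:,::-1])
W=cloud("wrist",d,cal);m=(W[...,2]>.219)&(W[...,2]<.228)&(d>0)&(np.hypot(W[...,0]-.593,W[...,1]-.01)<.034)
P=W[m];print(len(P),cv2.minEnclosingCircle(P[:,:2].astype(np.float32)),np.percentile(P[:,2],[5,50,95]))
p,d=vision.grab_frame("top"); cv2.imwrite("pics/t4.png",p[:,:,::-1])
p,d=vision.grab_frame("side"); cv2.imwrite("pics/s4.png",cv2.resize(p[180:380,220:440,::-1],None,fx=2.6,fy=2.6))
```

```text
t 4.6 pos [0.5935 0.0027 0.2079] yaw 88.9 q6 -5.3 F [0.6 9.5 1.5] M [ 1.97 -0.18  0.  ] w 0.624
 d_local mm [ 0.6  4.8 -0.1] rv deg [0.37 0.09 0.36]
12859 ((0.5928282737731934, 0.01413256861269474), 0.028809329494833946) [0.22159815 0.2250926  0.2261864 ]
```

View pics/w4.png

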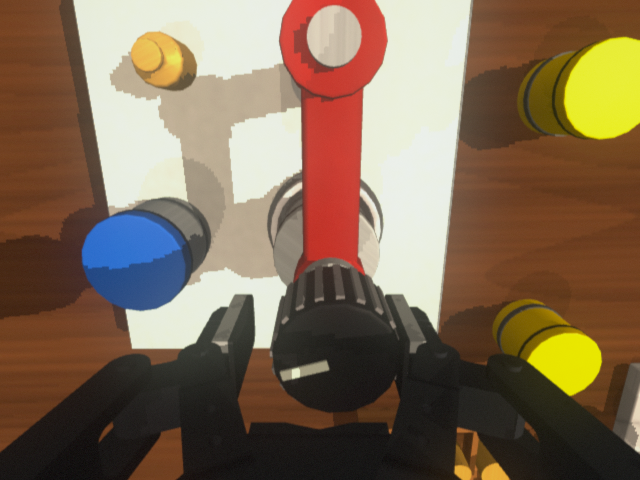

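View pics/s4.png

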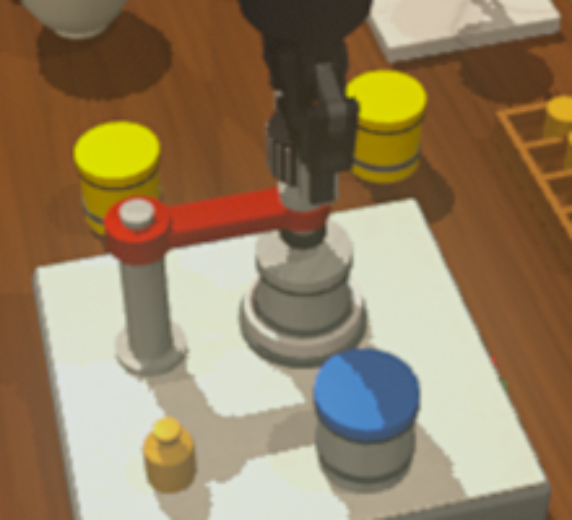

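drive_tool([
  {"xyz":[0.6,4.8,0],"delta_rot":[0,0,0],"jaw":0.7},
  {"xyz":[0.6,4.8,0],"delta_rot":[0,0,-7],"jaw":0.7},
  {"xyz":[0.6,4.8,0],"delta_rot":[0,0,-14],"jaw":0.7},
  {"xyz":[0.6,4.8,0],"delta_rot":[0,0,-21],"jaw":0.7},
  {"xyz":[0.6,4.8,0],"delta_rot":[0,0,-28],"jaw":0.7},
])

```text
time: 5.17
ee_pos: [0.5923, 0.0047, 0.2074]
tool_rot: [-0.0, -0.234, 0.972, -0.001]
wrist_force: [-0.3, -0.1, 0.3]
gripper_width: 0.701
```

Run:
```python
from h import *
goal(.593,.0075,.208,118)
```

```text
t 5.17 pos [0.5923 0.0047 0.2074] yaw 117.1 q6 -33.1 F [-0.3 -0.1  0.3] M [-0.01 -0.    0.06] w 0.701
 d_local mm [-1.9  2.2 -0.6] rv deg [-0.07 -0.06 -0.89]
```

drive_tool([
  {"xyz":[-1.9,2.2,0],"delta_rot":[0,0,-7],"jaw":0.7},
  {"xyz":[-1.9,2.2,0],"delta_rot":[0,0,-14],"jaw":0.7},
  {"xyz":[-1.9,2.2,0],"delta_rot":[0,0,-21],"jaw":0.7},
  {"xyz":[-1.9,2.2,0],"delta_rot":[0,0,-28],"jaw":0.7},
  {"xyz":[-1.9,2.2,0],"delta_rot":[0,0,-35],"jaw":0.7},
])

```text
time: 5.58
ee_pos: [0.593, 0.0074, 0.2074]
tool_rot: [-0.001, -0.516, 0.857, -0.001]
wrist_force: [-0.4, -0.1, 0.4]
gripper_width: 0.7
```

drive_tool([
  {"xyz":[0,0,0],"delta_rot":[0,0,-7],"jaw":0.7},
  {"xyz":[0,0,0],"delta_rot":[0,0,-14],"jaw":0.7},
  {"xyz":[0,0,0],"delta_rot":[0,0,-21],"jaw":0.7},
  {"xyz":[0,0,0],"delta_rot":[0,0,-28],"jaw":0.7},
  {"xyz":[0,0,0],"delta_rot":[0,0,-35],"jaw":0.7},
])

```text
time: 6.0
ee_pos: [0.593, 0.0074, 0.2074]
tool_rot: [0.001, 0.75, -0.662, 0.0]
wrist_force: [-0.6, -0.2, 0.5]
gripper_width: 0.702
```

drive_tool([
  {"xyz":[0,0,0],"delta_rot":[0,0,-7],"jaw":0.7},
  {"xyz":[0,0,0],"delta_rot":[0,0,-14],"jaw":0.7},
  {"xyz":[0,0,0],"delta_rot":[0,0,-21],"jaw":0.7},
  {"xyz":[0,0,0],"delta_rot":[0,0,-28],"jaw":0.7},
  {"xyz":[0,0,0],"delta_rot":[0,0,-35],"jaw":0.7},
])

```text
time: 6.42
ee_pos: [0.593, 0.0074, 0.2074]
tool_rot: [0.001, 0.914, -0.406, 0.0]
wrist_force: [0.1, -0.5, -0.2]
gripper_width: 0.702
```

drive_tool([
  {"xyz":[0,0,0],"delta_rot":[0,0,-7],"jaw":0.7},
  {"xyz":[0,0,0],"delta_rot":[0,0,-14],"jaw":0.7},
  {"xyz":[0,0,0],"delta_rot":[0,0,-21],"jaw":0.7},
  {"xyz":[0,0,0],"delta_rot":[0,0,-24],"jaw":0.7},
  {"xyz":[0,0,0],"delta_rot":[0,0,-24],"jaw":0.7},
])

```text
time: 6.83
ee_pos: [0.593, 0.0074, 0.2073]
tool_rot: [0.001, 0.978, -0.21, -0.0]
wrist_force: [0.5, -0.2, -0.7]
gripper_width: 0.699
```

Run:
```python
from h import *
goal(.593,.0075,.211,-110)
p,d=vision.grab_frame("wrist"); cv2.imwrite("pics/w5.png",p[:,:,::-1])
goal(.593,.0075,.211,-110)
```

```text
t 6.83 pos [0.593  0.0074 0.2073] yaw -114.2 q6 -161.5 F [ 0.5 -0.2 -0.7] M [-0.    0.01 -0.04] w 0.699
 d_local mm [-0.  -0.  -3.7] rv deg [ 0.08 -0.01 -4.21]
t 6.88 pos [0.5931 0.0075 0.2074] yaw -114.3 q6 -161.4 F [ 0.2 -0.2  0.2] M [-0.02  0.01  0.04] w 0.698
 d_local mm [-0.1  0.  -3.6] rv deg [ 0.06 -0.01 -4.33]
```

View pics/w5.png

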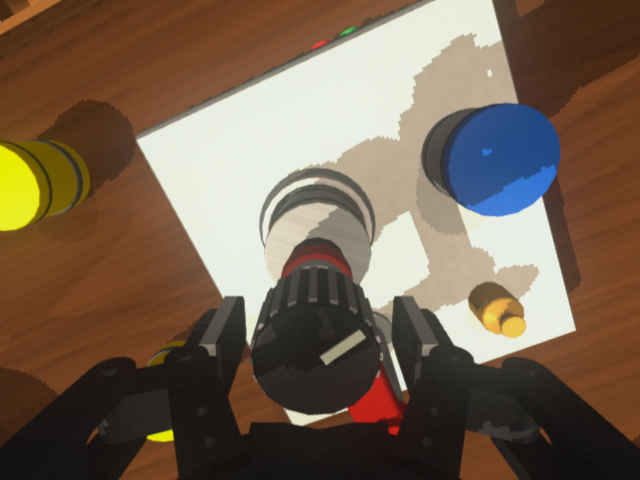

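drive_tool([
  {"xyz":[0,0,-3],"delta_rot":[0,0,0],"jaw":0.7},
  {"xyz":[0,0,-7],"delta_rot":[0,0,0],"jaw":0.5},
  {"xyz":[0,0,-7],"delta_rot":[0,0,0],"jaw":0.3},
  {"xyz":[0,0,-7],"delta_rot":[0,0,0],"jaw":0.3},
  {"xyz":[0,0,-7],"delta_rot":[0,0,0],"jaw":0.3},
])

```text
time: 7.3
ee_pos: [0.5936, 0.0081, 0.2158]
tool_rot: [-0.0, 0.978, -0.21, 0.001]
wrist_force: [-0.3, 2.3, 6.0]
gripper_width: 0.488
```

Run:
```python
from h import *
goal(.593,.0075,.214,-110)
p,d=vision.grab_frame("wrist"); cv2.imwrite("pics/w6.png",p[:,:,::-1])
```

```text
t 7.3 pos [0.5936 0.0081 0.2158] yaw -114.3 q6 -161.4 F [-0.3  2.3  6. ] M [ 0.33  0.32 -0.01] w 0.488
 d_local mm [-0.3  0.8  1.8] rv deg [-0.06 -0.1  -4.29]
```

View pics/w6.png

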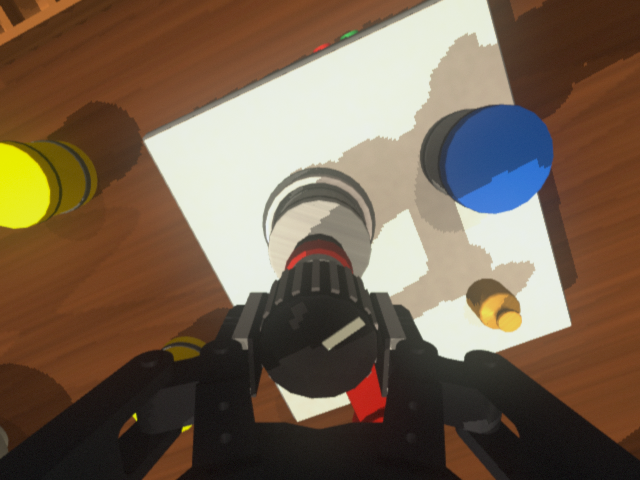

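drive_tool([
  {"xyz":[0,0,0.2],"delta_rot":[0,0,7],"jaw":0.3},
  {"xyz":[0,0,0.4],"delta_rot":[0,0,14],"jaw":0.3},
  {"xyz":[0,0,0.5],"delta_rot":[0,0,21],"jaw":0.3},
  {"xyz":[0,0,0.7],"delta_rot":[0,0,28],"jaw":0.3},
  {"xyz":[0,0,0.9],"delta_rot":[0,0,35],"jaw":0.3},
])

```text
time: 7.77
ee_pos: [0.5934, 0.008, 0.215]
tool_rot: [-0.0, 0.868, -0.497, 0.001]
wrist_force: [-1.1, 1.6, 6.6]
gripper_width: 0.484
```

drive_tool([
  {"xyz":[0,0,0.2],"delta_rot":[0,0,7],"jaw":0.3},
  {"xyz":[0,0,0.4],"delta_rot":[0,0,14],"jaw":0.3},
  {"xyz":[0,0,0.5],"delta_rot":[0,0,21],"jaw":0.3},
  {"xyz":[0,0,0.7],"delta_rot":[0,0,28],"jaw":0.3},
  {"xyz":[0,0,0.9],"delta_rot":[0,0,35],"jaw":0.3},
])

```text
time: 8.18
ee_pos: [0.5932, 0.008, 0.2141]
tool_rot: [0.0, -0.678, 0.735, -0.0]
wrist_force: [-2.2, 0.9, 5.9]
gripper_width: 0.485
```

Run:
```python
from h import *
goal(.593,.0075,.214,-110)
p,d=vision.grab_frame("wrist"); cv2.imwrite("pics/w7.png",p[:,:,::-1])
```

```text
t 8.18 pos [0.5932 0.008  0.2141] yaw 175.4 q6 -91.1 F [-2.2  0.9  5.9] M [0.33 0.53 0.02] w 0.485
 d_local mm [0.5 0.1 0.1] rv deg [-7.000e-02 -3.000e-02 -7.463e+01]
```

View pics/w7.png

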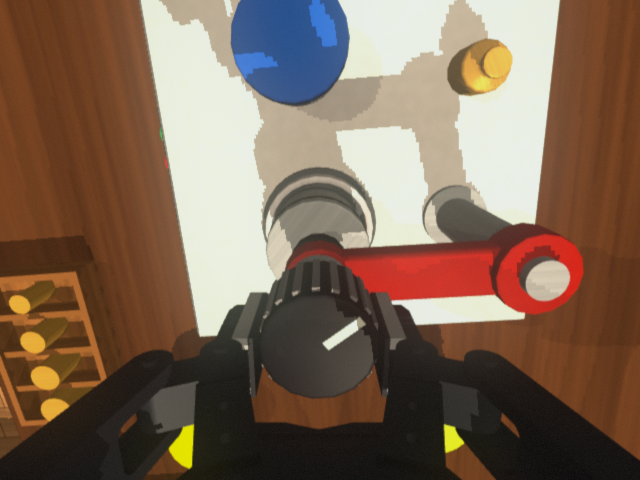

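drive_tool([
  {"xyz":[0,0,0.2],"delta_rot":[0,0,7],"jaw":0.3},
  {"xyz":[0,0,0.4],"delta_rot":[0,0,14],"jaw":0.3},
  {"xyz":[0,0,0.5],"delta_rot":[0,0,21],"jaw":0.3},
  {"xyz":[0,0,0.7],"delta_rot":[0,0,28],"jaw":0.3},
  {"xyz":[0,0,0.9],"delta_rot":[0,0,35],"jaw":0.3},
])

```text
time: 8.65
ee_pos: [0.593, 0.0082, 0.2132]
tool_rot: [0.001, -0.426, 0.905, 0.0]
wrist_force: [-2.3, 1.5, 7.2]
gripper_width: 0.484
```

drive_tool([
  {"xyz":[0,0,0.2],"delta_rot":[0,0,7],"jaw":0.3},
  {"xyz":[0,0,0.4],"delta_rot":[0,0,14],"jaw":0.3},
  {"xyz":[0,0,0.5],"delta_rot":[0,0,21],"jaw":0.3},
  {"xyz":[0,0,0.7],"delta_rot":[0,0,28],"jaw":0.3},
  {"xyz":[0,0,0.9],"delta_rot":[0,0,35],"jaw":0.3},
])

```text
time: 9.07
ee_pos: [0.5931, 0.0084, 0.2123]
tool_rot: [0.001, -0.134, 0.991, 0.0]
wrist_force: [-2.1, 1.6, 7.1]
gripper_width: 0.483
```

drive_tool([
  {"xyz":[0,0,0.2],"delta_rot":[0,0,7],"jaw":0.3},
  {"xyz":[0,0,0.4],"delta_rot":[0,0,14],"jaw":0.3},
  {"xyz":[0,0,0.5],"delta_rot":[0,0,21],"jaw":0.3},
  {"xyz":[0,0,0.7],"delta_rot":[0,0,28],"jaw":0.3},
  {"xyz":[0,0,0.9],"delta_rot":[0,0,35],"jaw":0.3},
])

```text
time: 9.48
ee_pos: [0.5931, 0.0085, 0.2114]
tool_rot: [0.0, 0.17, 0.985, 0.001]
wrist_force: [-2.8, 2.6, 6.7]
gripper_width: 0.485
```

drive_tool([
  {"xyz":[0,0,0.2],"delta_rot":[0,0,7],"jaw":0.3},
  {"xyz":[0,0,0.4],"delta_rot":[0,0,14],"jaw":0.3},
  {"xyz":[0,0,0.5],"delta_rot":[0,0,21],"jaw":0.3},
  {"xyz":[0,0,0.7],"delta_rot":[0,0,28],"jaw":0.3},
  {"xyz":[0,0,0.9],"delta_rot":[0,0,35],"jaw":0.3},
])

```text
time: 9.9
ee_pos: [0.5932, 0.0086, 0.2106]
tool_rot: [0.0, 0.459, 0.889, 0.001]
wrist_force: [-2.5, 2.2, 6.3]
gripper_width: 0.484
```

Run:
```python
from h import *
goal(.593,.0075,.214,-110)
```

```text
t 9.9 pos [0.5932 0.0086 0.2106] yaw 35.4 q6 48.9 F [-2.5  2.2  6.3] M [0.54 0.47 0.02] w 0.484
 d_local mm [-0.8 -0.8 -3.4] rv deg [ 2.0000e-02 -1.5000e-01  1.4539e+02]
```

drive_tool([
  {"xyz":[0,0,0.2],"delta_rot":[0,0,7],"jaw":0.3},
  {"xyz":[0,0,0.4],"delta_rot":[0,0,14],"jaw":0.3},
  {"xyz":[0,0,0.5],"delta_rot":[0,0,21],"jaw":0.3},
  {"xyz":[0,0,0.7],"delta_rot":[0,0,28],"jaw":0.3},
  {"xyz":[0,0,0.9],"delta_rot":[0,0,35],"jaw":0.3},
])

```text
time: 10.32
ee_pos: [0.5934, 0.0086, 0.2097]
tool_rot: [0.0, 0.705, 0.709, 0.001]
wrist_force: [-2.5, 3.0, 5.9]
gripper_width: 0.486
```

drive_tool([
  {"xyz":[0,0,0.2],"delta_rot":[0,0,7],"jaw":0.3},
  {"xyz":[0,0,0.4],"delta_rot":[0,0,14],"jaw":0.3},
  {"xyz":[0,0,0.5],"delta_rot":[0,0,21],"jaw":0.3},
  {"xyz":[0,0,0.7],"delta_rot":[0,0,28],"jaw":0.3},
  {"xyz":[0,0,0.9],"delta_rot":[0,0,35],"jaw":0.3},
])

```text
time: 10.73
ee_pos: [0.5936, 0.0086, 0.2088]
tool_rot: [-0.0, 0.885, 0.465, 0.001]
wrist_force: [-0.6, 2.1, 7.1]
gripper_width: 0.485
```

drive_tool([
  {"xyz":[0,0,0.2],"delta_rot":[0,0,7],"jaw":0.3},
  {"xyz":[0,0,0.4],"delta_rot":[0,0,14],"jaw":0.3},
  {"xyz":[0,0,0.5],"delta_rot":[0,0,21],"jaw":0.3},
  {"xyz":[0,0,0.7],"delta_rot":[0,0,28],"jaw":0.3},
  {"xyz":[0,0,0.9],"delta_rot":[0,0,35],"jaw":0.3},
])

```text
time: 11.15
ee_pos: [0.5937, 0.0084, 0.208]
tool_rot: [-0.0, 0.984, 0.177, 0.001]
wrist_force: [-1.2, 2.1, 5.6]
gripper_width: 0.489
```

drive_tool([
  {"xyz":[0,0,0.2],"delta_rot":[0,0,7],"jaw":0.3},
  {"xyz":[0,0,0.4],"delta_rot":[0,0,14],"jaw":0.3},
  {"xyz":[0,0,0.4],"delta_rot":[0,0,14],"jaw":0.3},
  {"xyz":[0,0,0.4],"delta_rot":[0,0,14],"jaw":0.7},
  {"xyz":[0,0,0.4],"delta_rot":[0,0,14],"jaw":0.7},
])

```text
time: 11.57
ee_pos: [0.5932, 0.0075, 0.2055]
tool_rot: [0.0, 0.998, 0.058, -0.0]
wrist_force: [-0.1, -0.1, -0.7]
gripper_width: 0.696
```

Run:
```python
from h import *
goal(.593,.0075,.207,-110)
p,d=vision.grab_frame("wrist"); cv2.imwrite("pics/w8.png",p[:,:,::-1])
```

```text
t 11.57 pos [0.5932 0.0075 0.2055] yaw -83.3 q6 167.6 F [-0.1 -0.1 -0.7] M [-0.01 -0.01 -0.02] w 0.696
 d_local mm [-0.2 -0.  -1.5] rv deg [5.00e-02 1.00e-02 2.67e+01]
```

View pics/w8.png

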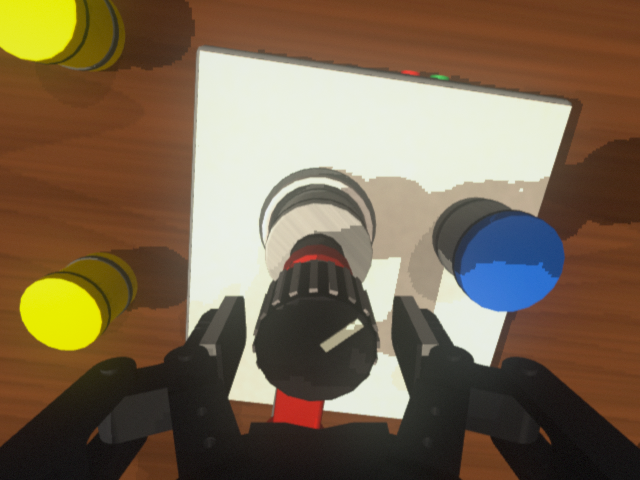

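drive_tool([
  {"xyz":[0,0,0],"delta_rot":[0,0,-7],"jaw":0.7},
  {"xyz":[0,0,0],"delta_rot":[0,0,-14],"jaw":0.7},
  {"xyz":[0,0,0],"delta_rot":[0,0,-21],"jaw":0.7},
  {"xyz":[0,0,0],"delta_rot":[0,0,-28],"jaw":0.7},
  {"xyz":[0,0,0],"delta_rot":[0,0,-35],"jaw":0.7},
])

```text
time: 12.03
ee_pos: [0.593, 0.0074, 0.2049]
tool_rot: [-0.0, 0.933, 0.359, -0.001]
wrist_force: [0.2, 0.2, -0.3]
gripper_width: 0.703
```

drive_tool([
  {"xyz":[0,0,0],"delta_rot":[0,0,-7],"jaw":0.7},
  {"xyz":[0,0,0],"delta_rot":[0,0,-14],"jaw":0.7},
  {"xyz":[0,0,0],"delta_rot":[0,0,-21],"jaw":0.7},
  {"xyz":[0,0,0],"delta_rot":[0,0,-28],"jaw":0.7},
  {"xyz":[0,0,0],"delta_rot":[0,0,-35],"jaw":0.7},
])

```text
time: 12.45
ee_pos: [0.593, 0.0075, 0.2049]
tool_rot: [-0.0, 0.782, 0.623, -0.001]
wrist_force: [-0.1, 0.7, -0.8]
gripper_width: 0.702
```

drive_tool([
  {"xyz":[0,0,0],"delta_rot":[0,0,-7],"jaw":0.7},
  {"xyz":[0,0,0],"delta_rot":[0,0,-14],"jaw":0.7},
  {"xyz":[0,0,0],"delta_rot":[0,0,-21],"jaw":0.7},
  {"xyz":[0,0,0],"delta_rot":[0,0,-28],"jaw":0.7},
  {"xyz":[0,0,0],"delta_rot":[0,0,-35],"jaw":0.7},
])

```text
time: 12.87
ee_pos: [0.593, 0.0074, 0.2049]
tool_rot: [-0.0, 0.559, 0.829, -0.001]
wrist_force: [0.2, 0.4, 0.1]
gripper_width: 0.699
```

drive_tool([
  {"xyz":[0,0,0],"delta_rot":[0,0,-7],"jaw":0.7},
  {"xyz":[0,0,0],"delta_rot":[0,0,-14],"jaw":0.7},
  {"xyz":[0,0,0],"delta_rot":[0,0,-21],"jaw":0.7},
  {"xyz":[0,0,0],"delta_rot":[0,0,-28],"jaw":0.7},
  {"xyz":[0,0,0],"delta_rot":[0,0,-35],"jaw":0.7},
])

```text
time: 13.28
ee_pos: [0.593, 0.0074, 0.2049]
tool_rot: [-0.001, 0.284, 0.959, -0.0]
wrist_force: [-0.4, 1.3, -0.4]
gripper_width: 0.703
```

drive_tool([
  {"xyz":[0,0,0],"delta_rot":[0,0,-7],"jaw":0.7},
  {"xyz":[0,0,0],"delta_rot":[0,0,-14],"jaw":0.7},
  {"xyz":[0,0,0],"delta_rot":[0,0,-21],"jaw":0.7},
  {"xyz":[0,0,0],"delta_rot":[0,0,-28],"jaw":0.7},
  {"xyz":[0,0,0],"delta_rot":[0,0,-35],"jaw":0.7},
])

```text
time: 13.7
ee_pos: [0.593, 0.0074, 0.2049]
tool_rot: [-0.001, -0.018, 1.0, -0.0]
wrist_force: [-0.4, -0.0, -0.1]
gripper_width: 0.699
```

drive_tool([
  {"xyz":[0,0,0],"delta_rot":[0,0,-7],"jaw":0.7},
  {"xyz":[0,0,0],"delta_rot":[0,0,-14],"jaw":0.7},
  {"xyz":[0,0,0],"delta_rot":[0,0,-21],"jaw":0.7},
  {"xyz":[0,0,0],"delta_rot":[0,0,-28],"jaw":0.7},
  {"xyz":[0,0,0],"delta_rot":[0,0,-35],"jaw":0.7},
])

```text
time: 14.12
ee_pos: [0.593, 0.0074, 0.2049]
tool_rot: [-0.001, -0.318, 0.948, 0.0]
wrist_force: [0.4, 0.3, -0.1]
gripper_width: 0.701
```

drive_tool([
  {"xyz":[0,0,0],"delta_rot":[0,0,-7],"jaw":0.7},
  {"xyz":[0,0,0],"delta_rot":[0,0,-14],"jaw":0.7},
  {"xyz":[0,0,0],"delta_rot":[0,0,-21],"jaw":0.7},
  {"xyz":[0,0,0],"delta_rot":[0,0,-28],"jaw":0.7},
  {"xyz":[0,0,0],"delta_rot":[0,0,-35],"jaw":0.7},
])

```text
time: 14.53
ee_pos: [0.593, 0.0074, 0.2049]
tool_rot: [-0.001, -0.588, 0.809, 0.0]
wrist_force: [-0.6, 0.5, 0.2]
gripper_width: 0.699
```

drive_tool([
  {"xyz":[0,0,0],"delta_rot":[0,0,-7],"jaw":0.7},
  {"xyz":[0,0,0],"delta_rot":[0,0,-14],"jaw":0.7},
  {"xyz":[0,0,0],"delta_rot":[0,0,-21],"jaw":0.7},
  {"xyz":[0,0,0],"delta_rot":[0,0,-28],"jaw":0.7},
  {"xyz":[0,0,0],"delta_rot":[0,0,-35],"jaw":0.7},
])

```text
time: 14.95
ee_pos: [0.593, 0.0075, 0.2049]
tool_rot: [0.001, 0.804, -0.595, -0.0]
wrist_force: [-0.8, -0.0, -0.0]
gripper_width: 0.702
```

drive_tool([
  {"xyz":[0,0,0],"delta_rot":[0,0,-7],"jaw":0.7},
  {"xyz":[0,0,0],"delta_rot":[0,0,-14],"jaw":0.7},
  {"xyz":[0,0,0],"delta_rot":[0,0,-21],"jaw":0.7},
  {"xyz":[0,0,0],"delta_rot":[0,0,-28],"jaw":0.7},
  {"xyz":[0,0,0],"delta_rot":[0,0,-35],"jaw":0.7},
])

```text
time: 15.37
ee_pos: [0.593, 0.0075, 0.2049]
tool_rot: [0.0, 0.946, -0.325, -0.001]
wrist_force: [-0.1, -0.5, -0.0]
gripper_width: 0.701
```

drive_tool([
  {"xyz":[0,0,0],"delta_rot":[0,0,-7],"jaw":0.7},
  {"xyz":[0,0,0],"delta_rot":[0,0,-14],"jaw":0.7},
  {"xyz":[0,0,0],"delta_rot":[0,0,-18],"jaw":0.7},
  {"xyz":[0,0,0],"delta_rot":[0,0,-18],"jaw":0.7},
  {"xyz":[0,0,0],"delta_rot":[0,0,-18],"jaw":0.7},
])

```text
time: 15.78
ee_pos: [0.593, 0.0076, 0.2051]
tool_rot: [0.0, 0.984, -0.177, -0.001]
wrist_force: [-0.7, -0.1, -0.4]
gripper_width: 0.704
```

Run:
```python
from h import *
goal(.593,.0075,.207,-110)
cal=vision.get_calibration("wrist")
p,d=vision.grab_frame("wrist"); cv2.imwrite("pics/w9.png",p[:,:,::-1])
W=cloud("wrist",d,cal);m=(d>0)&(np.hypot(W[...,0]-.593,W[...,1]-.0075)<.015)
print(np.percentile(W[m][:,2],[5,50,95]))
```

```text
t 15.78 pos [0.593  0.0076 0.2051] yaw -110.4 q6 -165.3 F [-0.7 -0.1 -0.4] M [ 0.04 -0.01 -0.01] w 0.704
 d_local mm [-0.   0.1 -1.9] rv deg [ 0.03  0.06 -0.42]
[0.21609046 0.21820215 0.27315456]
```

View pics/w9.png

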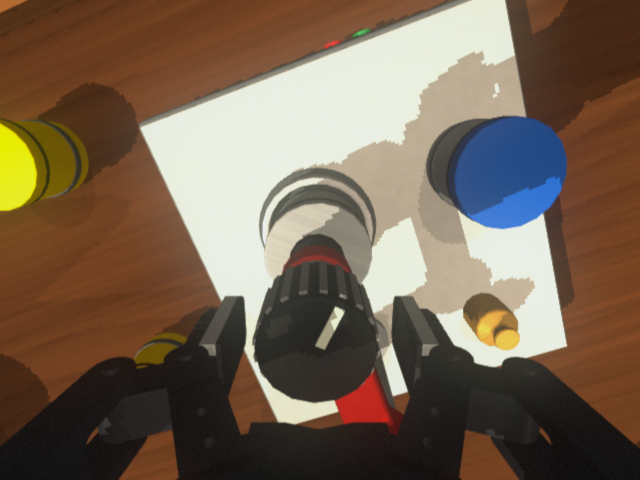

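drive_tool([
  {"xyz":[0,0,-2],"delta_rot":[0,0,0],"jaw":0.5},
  {"xyz":[0,0,-2],"delta_rot":[0,0,0],"jaw":0.3},
  {"xyz":[0,0,-2],"delta_rot":[0,0,0],"jaw":0.3},
  {"xyz":[0,0,-2],"delta_rot":[0,0,0],"jaw":0.3},
  {"xyz":[0,0,-2],"delta_rot":[0,0,0],"jaw":0.3},
])

```text
time: 16.25
ee_pos: [0.5933, 0.0082, 0.2083]
tool_rot: [-0.0, 0.984, -0.176, 0.0]
wrist_force: [-0.1, 2.0, 2.3]
gripper_width: 0.488
```

drive_tool([
  {"xyz":[0,0,0.2],"delta_rot":[0,0,7],"jaw":0.3},
  {"xyz":[0,0,0.4],"delta_rot":[0,0,14],"jaw":0.3},
  {"xyz":[0,0,0.5],"delta_rot":[0,0,21],"jaw":0.3},
  {"xyz":[0,0,0.7],"delta_rot":[0,0,28],"jaw":0.3},
  {"xyz":[0,0,0.9],"delta_rot":[0,0,35],"jaw":0.3},
])

```text
time: 16.67
ee_pos: [0.5933, 0.0081, 0.2074]
tool_rot: [-0.0, 0.884, -0.467, 0.0]
wrist_force: [-1.3, 1.2, 2.9]
gripper_width: 0.482
```

drive_tool([
  {"xyz":[0,0,0.2],"delta_rot":[0,0,7],"jaw":0.3},
  {"xyz":[0,0,0.4],"delta_rot":[0,0,14],"jaw":0.3},
  {"xyz":[0,0,0.5],"delta_rot":[0,0,21],"jaw":0.3},
  {"xyz":[0,0,0.7],"delta_rot":[0,0,28],"jaw":0.3},
  {"xyz":[0,0,0.9],"delta_rot":[0,0,35],"jaw":0.3},
])

```text
time: 17.08
ee_pos: [0.5932, 0.0082, 0.2066]
tool_rot: [0.0, -0.703, 0.711, 0.0]
wrist_force: [0.2, 1.4, 3.5]
gripper_width: 0.485
```

drive_tool([
  {"xyz":[0,0,0.2],"delta_rot":[0,0,7],"jaw":0.3},
  {"xyz":[0,0,0.4],"delta_rot":[0,0,14],"jaw":0.3},
  {"xyz":[0,0,0.5],"delta_rot":[0,0,21],"jaw":0.3},
  {"xyz":[0,0,0.7],"delta_rot":[0,0,28],"jaw":0.3},
  {"xyz":[0,0,0.9],"delta_rot":[0,0,35],"jaw":0.3},
])

```text
time: 17.5
ee_pos: [0.5931, 0.0083, 0.2057]
tool_rot: [0.0, -0.457, 0.89, 0.0]
wrist_force: [-1.3, 2.9, 3.2]
gripper_width: 0.483
```

drive_tool([
  {"xyz":[0,0,0.2],"delta_rot":[0,0,7],"jaw":0.3},
  {"xyz":[0,0,0.4],"delta_rot":[0,0,14],"jaw":0.3},
  {"xyz":[0,0,0.5],"delta_rot":[0,0,21],"jaw":0.3},
  {"xyz":[0,0,0.7],"delta_rot":[0,0,28],"jaw":0.3},
  {"xyz":[0,0,0.9],"delta_rot":[0,0,35],"jaw":0.3},
])

```text
time: 17.92
ee_pos: [0.5932, 0.0084, 0.2048]
tool_rot: [0.0, -0.168, 0.986, 0.001]
wrist_force: [-0.9, 2.9, 2.8]
gripper_width: 0.485
```

drive_tool([
  {"xyz":[0,0,0.2],"delta_rot":[0,0,7],"jaw":0.3},
  {"xyz":[0,0,0.4],"delta_rot":[0,0,14],"jaw":0.3},
  {"xyz":[0,0,0.5],"delta_rot":[0,0,21],"jaw":0.3},
  {"xyz":[0,0,0.7],"delta_rot":[0,0,28],"jaw":0.3},
  {"xyz":[0,0,0.9],"delta_rot":[0,0,35],"jaw":0.3},
])

```text
time: 18.33
ee_pos: [0.5933, 0.0085, 0.204]
tool_rot: [0.0, 0.136, 0.991, 0.001]
wrist_force: [-0.9, 2.7, 3.1]
gripper_width: 0.486
```

Run:
```python
from h import *
goal(.593,.0075,.207,-110)
p,d=vision.grab_frame("wrist"); cv2.imwrite("pics/w10.png",p[:,:,::-1])
```

```text
t 18.33 pos [0.5933 0.0085 0.204 ] yaw 74.4 q6 9.9 F [-0.9  2.7  3.1] M [0.6  0.18 0.05] w 0.486
 d_local mm [-0. -1. -3.] rv deg [-2.0000e-02  1.3000e-01 -1.7562e+02]
```

View pics/w10.png

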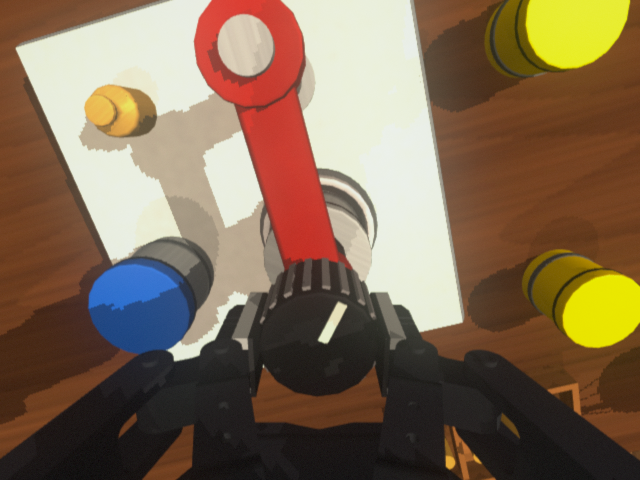

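drive_tool([
  {"xyz":[0,0,0.2],"delta_rot":[0,0,7],"jaw":0.3},
  {"xyz":[0,0,0.4],"delta_rot":[0,0,14],"jaw":0.3},
  {"xyz":[0,0,0.5],"delta_rot":[0,0,21],"jaw":0.3},
  {"xyz":[0,0,0.7],"delta_rot":[0,0,28],"jaw":0.3},
  {"xyz":[0,0,0.9],"delta_rot":[0,0,35],"jaw":0.3},
])

```text
time: 18.8
ee_pos: [0.5933, 0.0084, 0.2031]
tool_rot: [0.0, 0.426, 0.905, 0.001]
wrist_force: [-1.0, 3.4, 3.7]
gripper_width: 0.486
```

drive_tool([
  {"xyz":[0,0,0.2],"delta_rot":[0,0,7],"jaw":0.3},
  {"xyz":[0,0,0.4],"delta_rot":[0,0,14],"jaw":0.3},
  {"xyz":[0,0,0.5],"delta_rot":[0,0,21],"jaw":0.3},
  {"xyz":[0,0,0.7],"delta_rot":[0,0,28],"jaw":0.3},
  {"xyz":[0,0,0.9],"delta_rot":[0,0,35],"jaw":0.3},
])

```text
time: 19.22
ee_pos: [0.5934, 0.0084, 0.2022]
tool_rot: [-0.0, 0.679, 0.735, 0.001]
wrist_force: [-1.4, 2.8, 3.5]
gripper_width: 0.483
```

Run:
```python
from h import *
goal(.593,.0075,.207,-110)
```

```text
t 19.22 pos [0.5934 0.0084 0.2022] yaw 4.5 q6 79.8 F [-1.4  2.8  3.5] M [0.55 0.21 0.09] w 0.483
 d_local mm [-0.9 -0.4 -4.8] rv deg [-2.0000e-02 -1.0000e-01  1.1454e+02]
```

drive_tool([
  {"xyz":[0,0,0.1],"delta_rot":[0,0,5],"jaw":0.3},
  {"xyz":[0,0,0.25],"delta_rot":[0,0,10],"jaw":0.3},
  {"xyz":[0,0,0.4],"delta_rot":[0,0,15],"jaw":0.3},
  {"xyz":[0,0,0.5],"delta_rot":[0,0,20],"jaw":0.3},
  {"xyz":[0,0,0.6],"delta_rot":[0,0,25],"jaw":0.3},
])

```text
time: 19.63
ee_pos: [0.5934, 0.0084, 0.2017]
tool_rot: [-0.0, 0.821, 0.571, 0.001]
wrist_force: [-1.4, 3.1, 3.3]
gripper_width: 0.485
```

Run:
```python
from h import *
goal(.593,.0075,.207,-110)
```

```text
t 19.63 pos [0.5934 0.0084 0.2017] yaw -20.4 q6 104.7 F [-1.4  3.1  3.3] M [0.56 0.17 0.05] w 0.485
 d_local mm [-1.  -0.1 -5.3] rv deg [-3.000e-02 -9.000e-02  8.964e+01]
```

drive_tool([
  {"xyz":[0,0,0.1],"delta_rot":[0,0,5],"jaw":0.3},
  {"xyz":[0,0,0.25],"delta_rot":[0,0,10],"jaw":0.3},
  {"xyz":[0,0,0.4],"delta_rot":[0,0,15],"jaw":0.3},
  {"xyz":[0,0,0.5],"delta_rot":[0,0,20],"jaw":0.3},
  {"xyz":[0,0,0.6],"delta_rot":[0,0,25],"jaw":0.3},
])

```text
time: 20.05
ee_pos: [0.5934, 0.0083, 0.201]
tool_rot: [-0.0, 0.925, 0.38, 0.001]
wrist_force: [-0.6, 3.0, 3.9]
gripper_width: 0.482
```

Run:
```python
from h import *
goal(.593,.0075,.207,-110)
```

```text
t 20.05 pos [0.5934 0.0083 0.201 ] yaw -45.4 q6 129.7 F [-0.6  3.   3.9] M [0.49 0.15 0.06] w 0.482
 d_local mm [-0.9  0.3 -6. ] rv deg [-4.000e-02 -7.000e-02  6.464e+01]
```

drive_tool([
  {"xyz":[0,0,0.1],"delta_rot":[0,0,4],"jaw":0.3},
  {"xyz":[0,0,0.2],"delta_rot":[0,0,8],"jaw":0.3},
  {"xyz":[0,0,0.3],"delta_rot":[0,0,12],"jaw":0.3},
  {"xyz":[0,0,0.4],"delta_rot":[0,0,16],"jaw":0.3},
  {"xyz":[0,0,0.5],"delta_rot":[0,0,20],"jaw":0.3},
])

```text
time: 20.47
ee_pos: [0.5934, 0.0083, 0.2006]
tool_rot: [-0.0, 0.977, 0.214, 0.001]
wrist_force: [-0.7, 3.2, 3.8]
gripper_width: 0.482
```

Run:
```python
from h import *
goal(.593,.0075,.207,-110)
```

```text
t 20.47 pos [0.5934 0.0083 0.2006] yaw -65.3 q6 149.6 F [-0.7  3.2  3.8] M [0.45 0.12 0.05] w 0.482
 d_local mm [-0.7  0.5 -6.4] rv deg [-0.05 -0.07 44.68]
```

drive_tool([
  {"xyz":[0,0,0.1],"delta_rot":[0,0,4],"jaw":0.3},
  {"xyz":[0,0,0.2],"delta_rot":[0,0,8],"jaw":0.3},
  {"xyz":[0,0,0.3],"delta_rot":[0,0,12],"jaw":0.3},
  {"xyz":[0,0,0.4],"delta_rot":[0,0,16],"jaw":0.3},
  {"xyz":[0,0,0.5],"delta_rot":[0,0,20],"jaw":0.3},
])

```text
time: 20.88
ee_pos: [0.59, 0.0081, 0.2002]
tool_rot: [0.0, 0.999, 0.043, -0.003]
wrist_force: [-9.8, 1.2, 8.9]
gripper_width: 0.485
```

Run:
```python
from h import *
goal(.593,.0075,.207,-110)
cal=vision.get_calibration("wrist")
p,d=vision.grab_frame("wrist"); cv2.imwrite("pics/w11.png",p[:,:,::-1])
W=cloud("wrist",d,cal);m=(d>0)&(np.hypot(W[...,0]-.593,W[...,1]-.0075)<.013)
print(np.percentile(W[m][:,2],[5,50,95]))
```

```text
t 20.88 pos [0.59   0.0081 0.2002] yaw -85.0 q6 169.3 F [-9.8  1.2  8.9] M [0.29 1.73 1.8 ] w 0.485
 d_local mm [ 2.9  0.9 -6.8] rv deg [ 0.08  0.36 24.97]
[0.20830691 0.25667835 0.26836431]
```

View pics/w11.png

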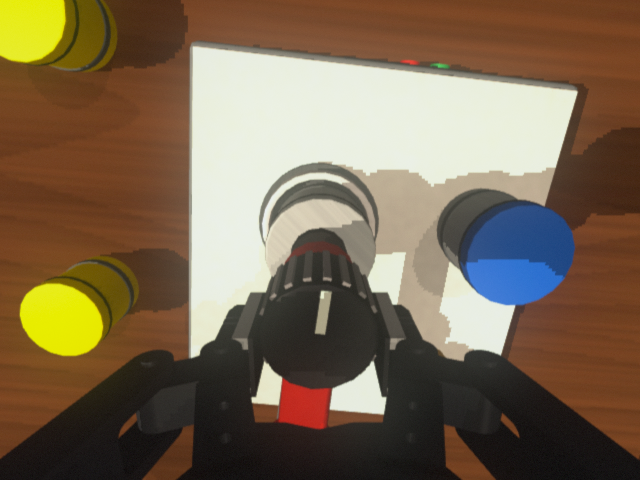

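drive_tool([
  {"xyz":[0,0,0],"delta_rot":[0,0,0],"jaw":0.8},
  {"xyz":[0,0,0],"delta_rot":[0,0,0],"jaw":0.8},
  {"xyz":[0,0,0],"delta_rot":[0,0,0],"jaw":0.8},
  {"xyz":[0,0,0],"delta_rot":[0,0,0],"jaw":0.8},
  {"xyz":[0,0,0],"delta_rot":[0,0,0],"jaw":0.8},
])

```text
time: 21.35
ee_pos: [0.5934, 0.0075, 0.199]
tool_rot: [0.0, 0.999, 0.041, -0.0]
wrist_force: [0.2, 0.9, 0.2]
gripper_width: 0.801
```

Run:
```python
from h import *
goal(.593,.0075,.207,-110)
cal=vision.get_calibration("wrist")
p,d=vision.grab_frame("wrist"); cv2.imwrite("pics/w12.png",p[:,:,::-1])
W=cloud("wrist",d,cal);m=(d>0)&(np.hypot(W[...,0]-.593,W[...,1]-.0075)<.013)
print(np.percentile(W[m][:,2],[5,50,95]))
```

```text
t 21.35 pos [0.5934 0.0075 0.199 ] yaw -85.3 q6 169.6 F [0.2 0.9 0.2] M [-0.05  0.   -0.  ] w 0.801
 d_local mm [-0.4 -0.  -8. ] rv deg [2.000e-02 0.000e+00 2.471e+01]
[0.20830035 0.20987429 0.26683981]
```

View pics/w12.png

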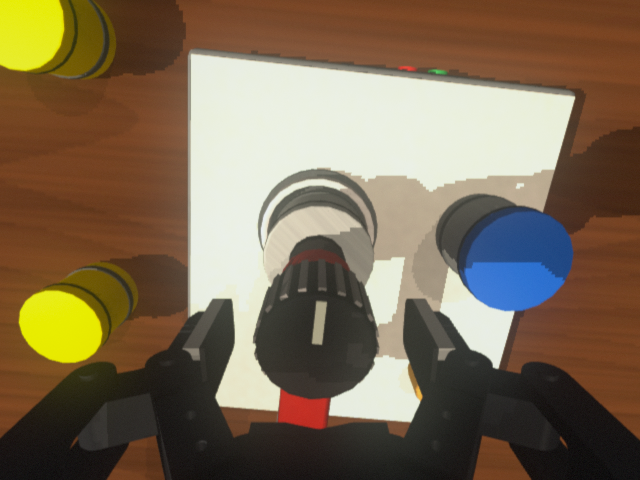

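drive_tool([
  {"xyz":[0,0,-10],"delta_rot":[0,0,0],"jaw":0.8},
  {"xyz":[0,0,-30],"delta_rot":[0,0,0],"jaw":0.8},
  {"xyz":[0,0,-60],"delta_rot":[0,0,0],"jaw":0.8},
  {"xyz":[0,0,-95],"delta_rot":[0,0,0],"jaw":0.8},
  {"xyz":[0,0,-130],"delta_rot":[0,0,0],"jaw":0.8},
])

```text
time: 21.82
ee_pos: [0.5927, 0.0078, 0.3309]
tool_rot: [-0.0, 0.999, 0.041, -0.0]
wrist_force: [0.7, -0.0, -0.3]
gripper_width: 0.8
```

drive_tool([
  {"xyz":[0,35,0],"delta_rot":[0,0,0],"jaw":0.8},
  {"xyz":[0,70,0],"delta_rot":[0,0,0],"jaw":0.8},
  {"xyz":[0,105,0],"delta_rot":[0,0,0],"jaw":0.8},
  {"xyz":[0,130,0],"delta_rot":[0,0,0],"jaw":0.8},
  {"xyz":[0,130,0],"delta_rot":[0,0,0],"jaw":0.8},
])

```text
time: 22.23
ee_pos: [0.6041, -0.1271, 0.3292]
tool_rot: [0.001, 0.999, 0.038, 0.0]
wrist_force: [-0.9, 0.9, 0.8]
gripper_width: 0.797
```

Run:
```python
from h import *
goal(.593,.0075,.207,-110)
for c in ["top","side","wrist"]:
    p,d=vision.grab_frame(c); cv2.imwrite(f"pics/{c}13.png",p[:,:,::-1]); W=cloud(c,d)
    m=(d>0)&(np.hypot(W[...,0]-.593,W[...,1]-.0075)<.04)&(W[...,2]>.2)&(W[...,2]<.24);P=W[m]
    if len(P)>20: print(c,len(P),np.percentile(P[:,2],[5,50,95]),cv2.minEnclosingCircle(P[:,:2].astype(np.float32)))
p=cv2.imread("pics/side13.png");cv2.imwrite("pics/side13c.png",cv2.resize(p[180:380,220:440],None,fx=2.8,fy=2.8,interpolation=cv2.INTER_CUBIC))
```

```text
t 22.23 pos [ 0.6041 -0.1271  0.3292] yaw -85.6 q6 157.6 F [-0.9  0.9  0.8] M [0.04 0.02 0.05] w 0.797
 d_local mm [  -0.7 -135.4  121.9] rv deg [ 0.16 -0.03 24.38]
top 998 [0.20754188 0.2104239  0.21229833] ((0.5936366319656372, 0.0076137264259159565), 0.02249854989349842)
side 504 [0.20135885 0.20900675 0.21085023] ((0.5939051508903503, 0.007366586942225695), 0.02296295203268528)
wrist 3370 [0.20380272 0.20893984 0.21018923] ((0.5940514802932739, 0.00879406463354826), 0.02318303845822811)
```

View pics/side13c.png

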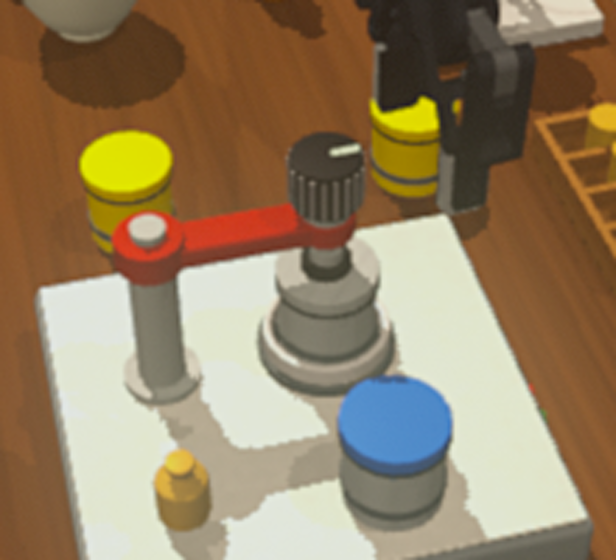

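View pics/top13.png

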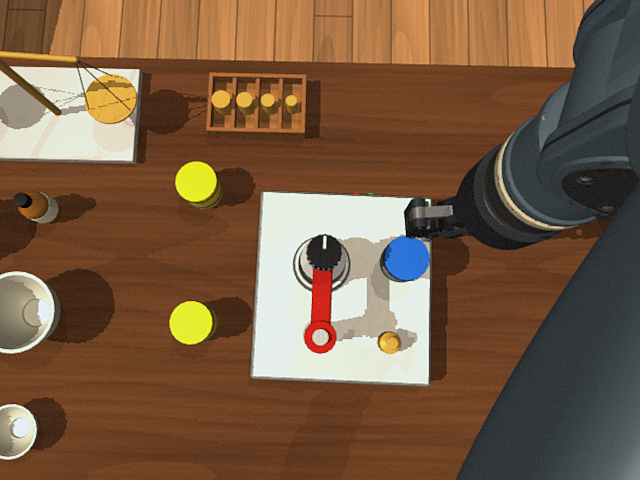

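```bash
python3 -c "
from rig import ctrl; print(ctrl.finish_job())"
```

```text
the job is handed in; nothing more can be done
None
```

I swung the red clamp arm clockwise over the steel jar with the open jaws round the knob. I then screwed the knob down in two gripped strokes with one regrip, let go, moved clear, and handed the job in at about 22 s. The hand-in gave no verdict.

- **Clamp arm:** the push force rose from about 2 N to 9.5 N at the end of the swing, so I took it to be at its stop. The knob's axis is at about (0.594, 0.008), over the jar, and was still there in the last pictures.
- **Knob:** it turned about 650°, judged from the tool's yaw, until the moment about its axis jumped from 0.05 to 1.8 N m and the fingers slipped. Its top then read 209–210 mm in all three cameras, which matches fully home.
- **Jars:** the steel jar looks upright in its cup under the pad, and the blue-lidded spare jar appears at the same place as at the start (top view, about pixel 406, 259).
- **Not measured:** I had no direct reading of the pad's force on the jar; I infer it from the knob being home. The exact joint values of arm and knob are also inferred.

No check failed. The only disagreement was about 1 mm between the cameras on the knob's position and height.

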